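# Brush out the beakers and line them up to dry

### The arm

A 6-joint arm with a two-finger parallel gripper is mounted at the origin on the work surface. World frame = base frame: x ahead of the robot, y to its left, z up, the work surface at z = 0. Lengths are in m, angles in degrees, forces in N, time in s.
With the tool pointing down it reaches from about 0.4 to 0.825 m from the base axis. Payload 7 kg.
Tool frame: the origin (TCP) lies between the finger pads; the fingertips stand 22 mm ahead of it and the grasp point (between the pads) lies 3 mm ahead of it; z points along the fingers, y is the line along which they close (so a half turn about z gives the same grasp; the last joint's range is limited). The gripper opens to 88 mm and grips with 3 to 60 N. Pads are 19 mm wide; open, the fingers measure 130 mm over their backs; the gripper's body (78 mm by 193 mm) begins 47 mm behind the grasp point.
Start: joints at [92.882, 20.546, 0.682, 0, -70.136, -16.507], TCP at [0.159, 0.656, 0.214] pointing down, gripper open.
Joint ranges: [-176.03, 176.03], [-82.01, 121.73], [-58.28, 71.71], [-173.87, 95.51], [-174.79, -0.11], [-173.66, 173.66]. Speed limits (degrees/s): [136.94, 136.94, 172.46, 180, 180, 180].

### API

Orientations are given as [roll, pitch, yaw] about the fixed x, y, z axes, in that order (R = Rz(yaw) Ry(pitch) Rx(roll)).
In Python, from plant import r, vision gives the robot as it stands.
- The arm moves only by the shell command python3 -m pendant 'ROWS' [FORCE]. ROWS is JSON, a list that holds one entry, the list of rows, each a list of 7 numbers: the shift along the tool's x, y, z scaled (see below), then the turn, a rotation vector about the tool's x, y, z scaled (see below), then the opening, from -1 (shut) to 1 (fully open). In form: [[[x, y, z, wx, wy, wz, fingers], ...]]. A call has exactly 8 rows; each row shifts and turns the commanded pose from where the row before left it, along the tool's axes as they then stand; what a row does not reach is not made up. The controller multiplies each number of a shift by 20 mm and each number of a turn by 4 degrees. A row lasts 1/10 s, in which the tool goes at most 50 mm and 8.59 degrees, less where a joint would pass 70% of its speed; a pose out of reach is approached as far as the arm can. A call with a number of a shift or a turn outside -1 to 1 is refused whole. A call with a gripper value outside its range is refused whole. The fingers move at their own pace and stop on an object; FORCE is the grip in N (left out, the last holds). Time passes only in rows, so rows that do not move let the fingers close, or fill a call up. It gives the time, the measured TCP pose, the force, the opening and the grip force at its end, in the units of the state.
- r.get_state(): the state, without advancing time (a new reading comes with each control period).
- vision.capture(name): name is "scene" or "top" or "wrist"; returns a dict with "frame" (480x640x3 uint8, blue, green, red), "depth" (480x640 float32, m along the optical axis (not along the pixel's ray), 0 where there is no reading), "camera_matrix" (3x3 intrinsics, pixels), "extrinsics" (4x4, takes a point from world to camera coordinates); the wrist camera has in their place "hand_eye" (4x4, takes a point from camera to tool coordinates, whose origin is the TCP and whose axes are the flange's). Camera axes: x right, y up, looking along -z (the intrinsics and any distortion apply to the point x, -y, -z); pixel columns grow to the right and rows downward; lengths in m; the calibration is good to about 2 mm. A picture is of the moment at which its call begins: read the wrist's pose just before it.
- r.close_job(): hands the job in; it is judged then, once.
The state is a dict: "time_s": time; "joints": joint angles; "qd": joint speeds; "joint_torque": joint torques, N m; "tcp_pos": TCP position; "eef_rot": TCP orientation; "contact_force": force on the tool from outside, world axes, zero at the start; "moment": the same for the moment, N m; "gripper_width": finger opening in m; "gripper_force": force on a finger pad.
Only numpy, scipy, OpenCV 4.12 (cv2) and the standard library are available. Lean on these libraries where they do the work, as an engineer would, in place of code of your own. Each camera call takes 0.05 s, during which the arm holds its last target. There are 200 camera calls.

### The job

Stand every beaker upright on the drip mat, then take the bottle brush off its hook and brush them out there, the tallest first and the shortest last: push the brush down to the bottom of the beaker, draw it up most of the way, and push it down to the bottom again. Then hang the brush back on its hook and stand all the beakers upright on the drying shelf in one neat row along the grey line, side by side about a finger's width apart, leaving everything else where it is.

Things in the scene. Friction and masses are not known exactly. Their poses are not given: they have to be found in the camera images.
- beaker_tall: the tall beaker: open round glass beaker with straight walls and white graduation marks, 112 mm high, 66 mm outside diameter, walls 3.5 mm, floor 5 mm thick; origin at the centre of its underside, z up its axis. It may be absent.
- beaker_mid: the middle beaker: open round glass beaker with straight walls and white graduation marks, 92 mm high, 62 mm outside diameter, walls 3.5 mm, floor 5 mm thick; origin at the centre of its underside, z up its axis. It may be absent.
- beaker_short: the short beaker: open round glass beaker with straight walls and white graduation marks, 72 mm high, 58 mm outside diameter, walls 3.5 mm, floor 5 mm thick; origin at the centre of its underside, z up its axis. It may be absent.
- brush: bottle brush, 195 mm long; origin at the tip (bottom end) on its axis, z runs up towards the handle. Bristle head 31 mm diameter from 0 to 70 mm, steel shaft 7 mm diameter up to 120 mm, black collar 32 mm diameter from 120 to 127 mm, round wooden handle 22 mm diameter from 127 to 195 mm. It hangs upright with its collar on the hook of the stand.
- brush_tip (a point): tip of the brush (same point as its origin)
- brush_collar (a point): centre of the underside of the brush's collar, 120 mm above the tip
- brush_stand: fixed stand, foot 130 x 120 x 12 mm, with a post and at the top a hook of two level prongs, which point along the stand's own -x; origin at the centre of the underside of the foot
- hook_seat (a point): where the collar's underside rests when hung: 175 mm above the table, 45 mm along -x from the stand's origin, midway between the prongs; axes of the stand. The prongs are 8 mm wide with a gap of 16 mm; their ends, 25 to 31 mm along -x from here, turn up by 12 mm; a cross bar as high stands 21 mm along +x. Lift the brush 20 mm, then draw it out 55 mm or more along -x.
- drip_mat: fixed black ribbed rubber drip mat, 160 mm (its x) by 270 mm (its y), 6 mm thick; origin on the table under its centre
- mat_mid (a point): centre of the mat's top, axes of the mat, z up
- shelf: fixed low drying shelf: white board 150 mm (its x) by 330 mm (its y), top 60 mm above the table, on four legs, with a thin grey line along the middle of its length; origin on the table under its centre
- shelf_mid (a point): centre of the top of the shelf's board, on the grey line; y runs along the line, z up
- amber_jar: amber jar, 48 mm diameter, 75 mm high; origin at the centre of its underside; a bystander, not to be disturbed
- amber_bottle: amber bottle, 60 mm diameter, 120 mm high; origin at the centre of its underside; a bystander, not to be disturbed
- well_plate: white well plate, 85 x 128 x 15 mm; origin at the centre of its underside; a bystander, not to be disturbed
- bottle_cap: white bottle cap, 38 mm diameter, 14 mm high; origin at the centre of its underside; a bystander, not to be disturbed
- weigh_bowl: steel weighing bowl, 90 mm diameter, 30 mm high; origin at the centre of its underside; a bystander, not to be disturbed
- wash_bottle: white wash bottle, 68 mm diameter, 160 mm high; origin at the centre of its underside; a bystander, not to be disturbed
- tip_box: grey open box, 120 x 85 x 50 mm; origin at the centre of its underside; a bystander, not to be disturbed

How it is judged (in metres and radians):
On the way, in this order (a step that is already met when the one before it is completed fails the run):
1. with all the beakers standing on the drip mat, the brush is taken off its hook (x of beaker_tall in the frame of mat_mid between -0.08 and 0.08 m and y of beaker_tall in the frame of mat_mid between -0.135 and 0.135 m and z of each of beaker_tall, beaker_mid, beaker_short in the frame of mat_mid below 0.02 m and angle between each of beaker_tall, beaker_mid, beaker_short's own z axis and vertical below 0.2 rad and x of beaker_mid in the frame of mat_mid between -0.08 and 0.08 m and y of beaker_mid in the frame of mat_mid between -0.135 and 0.135 m and x of beaker_short in the frame of mat_mid between -0.08 and 0.08 m and y of beaker_short in the frame of mat_mid between -0.135 and 0.135 m and distance between brush_collar and hook_seat above 0.08 m and contact force between the fingers and brush above 1 N), for 0.1 s.
2. the brush tip is down at the bottom inside the tall beaker, which stands upright on the drip mat (within about 17 mm of its floor) (z of brush_tip in the frame of beaker_tall below 0.022 m and x of beaker_tall in the frame of mat_mid between -0.08 and 0.08 m and y of beaker_tall in the frame of mat_mid between -0.135 and 0.135 m and z of beaker_tall in the frame of mat_mid below 0.02 m and horizontal distance between brush_tip and beaker_tall below 0.026 m and angle between beaker_tall's own z axis and vertical below 0.2 rad and angle between the z axis of brush and the z axis of beaker_tall, either way round below 0.5 rad), for 0.1 s.
3. the brush is drawn up again by about half the height of the tall beaker or more, over the same beaker (z of brush_tip in the frame of beaker_tall above 0.056 m and x of beaker_tall in the frame of mat_mid between -0.08 and 0.08 m and y of beaker_tall in the frame of mat_mid between -0.135 and 0.135 m and z of beaker_tall in the frame of mat_mid below 0.02 m and horizontal distance between brush_tip and beaker_tall below 0.026 m and angle between beaker_tall's own z axis and vertical below 0.2 rad and angle between the z axis of brush and the z axis of beaker_tall, either way round below 0.5 rad), for 0.05 s.
4. the brush is down at the bottom of the tall beaker a second time (all of step 2), for 0.1 s.
5. the brush tip is down at the bottom inside the middle beaker, which stands upright on the drip mat (within about 17 mm of its floor) (z of brush_tip in the frame of beaker_mid below 0.022 m and x of beaker_mid in the frame of mat_mid between -0.08 and 0.08 m and y of beaker_mid in the frame of mat_mid between -0.135 and 0.135 m and z of beaker_mid in the frame of mat_mid below 0.02 m and horizontal distance between brush_tip and beaker_mid below 0.026 m and angle between beaker_mid's own z axis and vertical below 0.2 rad and angle between the z axis of brush and the z axis of beaker_mid, either way round below 0.5 rad), for 0.1 s.
6. the brush is drawn up again by about half the height of the middle beaker or more, over the same beaker (z of brush_tip in the frame of beaker_mid above 0.046 m and x of beaker_mid in the frame of mat_mid between -0.08 and 0.08 m and y of beaker_mid in the frame of mat_mid between -0.135 and 0.135 m and z of beaker_mid in the frame of mat_mid below 0.02 m and horizontal distance between brush_tip and beaker_mid below 0.026 m and angle between beaker_mid's own z axis and vertical below 0.2 rad and angle between the z axis of brush and the z axis of beaker_mid, either way round below 0.5 rad), for 0.05 s.
7. the brush is down at the bottom of the middle beaker a second time (all of step 5), for 0.1 s.
8. the brush tip is down at the bottom inside the short beaker, which stands upright on the drip mat (within about 17 mm of its floor) (z of brush_tip in the frame of beaker_short below 0.022 m and x of beaker_short in the frame of mat_mid between -0.08 and 0.08 m and y of beaker_short in the frame of mat_mid between -0.135 and 0.135 m and z of beaker_short in the frame of mat_mid below 0.02 m and horizontal distance between brush_tip and beaker_short below 0.026 m and angle between beaker_short's own z axis and vertical below 0.2 rad and angle between the z axis of brush and the z axis of beaker_short, either way round below 0.5 rad), for 0.1 s.
9. the brush is drawn up again by about half the height of the short beaker or more, over the same beaker (z of brush_tip in the frame of beaker_short above 0.036 m and x of beaker_short in the frame of mat_mid between -0.08 and 0.08 m and y of beaker_short in the frame of mat_mid between -0.135 and 0.135 m and z of beaker_short in the frame of mat_mid below 0.02 m and horizontal distance between brush_tip and beaker_short below 0.026 m and angle between beaker_short's own z axis and vertical below 0.2 rad and angle between the z axis of brush and the z axis of beaker_short, either way round below 0.5 rad), for 0.05 s.
10. the brush is down at the bottom of the short beaker a second time (all of step 8), for 0.1 s.
At the end, for the whole second after the job is handed in: The brush hangs upright on its hook again (collar within 14 mm of the seat horizontally and 8 mm in height, at rest); every beaker that is present stands upright and still on the shelf's board, its centre within 18 mm of the grey line, and within 108 mm of the centre of another beaker (horizontal distance between brush_collar and hook_seat below 0.014 m and z of brush_collar in the frame of hook_seat between -0.008 and 0.008 m and angle between brush's own z axis and vertical below 0.25 rad and linear speed of brush below 0.05 m/s and x of beaker_tall in the frame of shelf_mid between -0.018 and 0.018 m and y of beaker_tall in the frame of shelf_mid between -0.15 and 0.15 m and z of beaker_tall in the frame of shelf_mid between -0.008 and 0.008 m and angle between each of beaker_tall, beaker_mid, beaker_short's own z axis and vertical below 0.12 rad and linear speed of each of beaker_tall, beaker_mid, beaker_short below 0.03 m/s and (horizontal distance between beaker_tall and beaker_mid below 0.108 m or horizontal distance between beaker_tall and beaker_short below 0.108 m) and x of beaker_mid in the frame of shelf_mid between -0.018 and 0.018 m and y of beaker_mid in the frame of shelf_mid between -0.15 and 0.15 m and z of beaker_mid in the frame of shelf_mid between -0.008 and 0.008 m and (horizontal distance between beaker_mid and beaker_tall below 0.108 m or horizontal distance between beaker_mid and beaker_short below 0.108 m) and x of beaker_short in the frame of shelf_mid between -0.018 and 0.018 m and y of beaker_short in the frame of shelf_mid between -0.15 and 0.15 m and z of beaker_short in the frame of shelf_mid between -0.008 and 0.008 m and (horizontal distance between beaker_short and beaker_tall below 0.108 m or horizontal distance between beaker_short and beaker_mid below 0.108 m)); the robot touches nothing.
It fails at once if a bystander is moved by more than 30 mm (distance of any of amber_jar, amber_bottle, well_plate, bottle_cap, weigh_bowl, wash_bottle, tip_box from where it was at the start of the episode above 0.03 m).
Of beaker_tall, beaker_mid, beaker_short only 2 to 3 are there at a start; the rules pass over those that are not, and their reading is None.
At some moment in a run one of beaker_tall, beaker_mid, beaker_short may be knocked a few centimetres aside while the robot is not near it.
It also fails if it takes over 210 s, if anything falls off the work surface, if the arm or the gripper's body presses on something with over 40 N, if the wrist force passes 120 N, or if a joint passes its speed limit or range.

## Working session

There is one attempt and no reset: what is moved stays moved. The work goes in short steps, Python scripts to look and compute and a shell command to move; the robot and the scene stay as the last step left them, time stands still between calls to the robot, and variables do not carry over. Pictures are saved under pics/ and viewed, at most 14 in all, crops included, and the job is handed in when it is done.

```bash
ls; mkdir -p pics
cat > h.py <<'E'
import numpy as np, cv2, json
from plant import r, vision
from scipy.spatial.transform import Rotation as R
def pose():
    s=r.get_state(); T=np.eye(4); T[:3,:3]=R.from_euler('xyz',s['eef_rot'],degrees=True).as_matrix(); T[:3,3]=s['tcp_pos']; return s,T
def grab(name):
    s,T=pose(); c=vision.capture(name)
    c['c2w']= T@c['hand_eye'] if name=='wrist' else np.linalg.inv(c['extrinsics'])
    return c
def cloud(c):
    K=c['camera_matrix']; d=c['depth']; v,u=np.mgrid[0:480,0:640]
    p=np.stack([(u-K[0,2])/K[0,0]*d,-(v-K[1,2])/K[1,1]*d,-d],-1)
    return p@c['c2w'][:3,:3].T+c['c2w'][:3,3]
def ray(c,u,v,z):
    K=c['camera_matrix']; d=c['c2w'][:3,:3]@np.array([(u-K[0,2])/K[0,0],-(v-K[1,2])/K[1,1],-1]); o=c['c2w'][:3,3]
    return o+d*(z-o[2])/d[2]
E
python3 - <<'E'
from h import *
s,T=pose(); print(s)
for n in ['scene','top']:
    c=grab(n); cv2.imwrite(f'pics/{n}0.png',c['frame']); np.savez(f'{n}0.npz',**c); print(n,c['c2w'].round(3),c['camera_matrix'],[k for k in c])
E
```

```text
pics
{'time_s': 0.0, 'joints': array([ 9.28829141e+01,  2.05915391e+01,  6.32713779e-01, -1.98750020e-02,
       -7.01354572e+01, -1.65073292e+01]), 'qd': array([-0.09136973,  0.02860153,  0.03709909, -0.06081803,  0.00209175,
       -0.1185175 ]), 'joint_torque': array([ 7.39320203e-04, -5.82710016e+01,  2.93051237e+01,  6.99691191e+00,
        6.98405929e-03, -1.50035248e-04]), 'tcp_pos': array([0.15890551, 0.65549718, 0.21351425]), 'eef_rot': array([ 1.79904294e+02, -8.87825722e-03, -1.36311765e+01]), 'contact_force': array([ 0.59092457, -0.08821645,  0.67096735]), 'moment': array([ 0.0291755 ,  0.0337912 , -0.00904933]), 'gripper_force': 0.0, 'gripper_width': 0.08741925475180172}
scene [[ 0.473 -0.598  0.647  1.427]
 [ 0.881  0.328 -0.341 -0.453]
 [-0.008  0.731  0.682  1.042]
 [ 0.     0.     0.     1.   ]] [[543.93854531   0.         318.48230114]
 [  0.         543.93854531 239.36062382]
 [  0.           0.           1.        ]] ['frame', 'depth', 'camera_matrix', 'extrinsics', 'c2w']
top [[ 0.007  0.994 -0.112  0.361]
 [-1.     0.008  0.003 -0.008]
 [ 0.004  0.112  0.994  1.777]
 [ 0.     0.     0.     1.   ]] [[570.24049311   0.         314.4783648 ]
 [  0.         570.24049311 240.34113153]
 [  0.           0.           1.        ]] ['frame', 'depth', 'camera_matrix', 'extrinsics', 'c2w']
```

View pics/scene0.png

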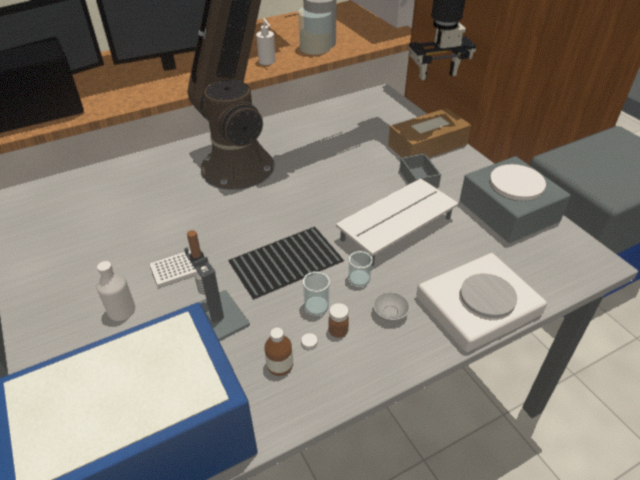

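View pics/top0.png

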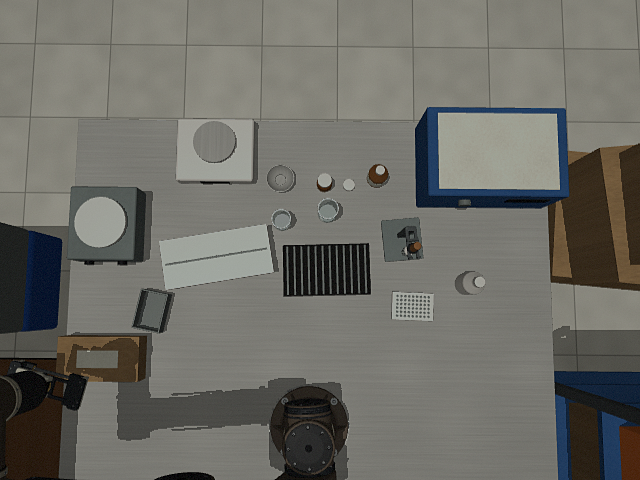

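The scene shows two upright beakers, at scene (316,293) and (360,268) and top (329,209) and (282,217). The mat is at top (327,270), the shelf at (217,256) and the stand at (403,240), with the brush handle at (414,247).

Run:
```python
from h import *
t=dict(np.load('top0.npz')); s=dict(np.load('scene0.npz'))
A=cv2.resize(t['frame'][155:305,255:435],None,fx=4.4,fy=4,interpolation=cv2.INTER_CUBIC)[:600]
cv2.imwrite('pics/ct.png',cv2.resize(t['frame'][155:305,255:435],(720,600),interpolation=cv2.INTER_CUBIC))
cv2.imwrite('pics/cs.png',cv2.resize(s['frame'][220:370,160:410],(800,480),interpolation=cv2.INTER_CUBIC))
P=cloud(t); f=t['frame'].astype(int)
g=f.max(2)
# mat
def rect(m,z,name):
    m=cv2.morphologyEx(m.astype(np.uint8),cv2.MORPH_CLOSE,np.ones((5,5)))
    n,l,st,ce=cv2.connectedComponentsWithStats(m); i=1+np.argmax(st[1:,4])
    cn=cv2.findContours((l==i).astype(np.uint8),0,2)[0][0][:,0]
    w=np.array([ray(t,u,v,z)[:2] for u,v in cn]).astype(np.float32)
    rr=cv2.minAreaRect(w); print(name,rr,cv2.boxPoints(rr).round(3).tolist())
w=np.zeros(g.shape,bool)
m=w.copy(); m[236:302,276:378]=g[236:302,276:378]<60; rect(m,.006,'mat')
m=w.copy(); m[215:300,150:280]=(abs(P[215:300,150:280,2]-.06)<.012); rect(m,.06,'shelf')
m=w.copy(); m[212:268,376:428]=(g[212:268,376:428]<125); rect(m,.012,'foot')
hm=np.where(t['depth']>0,P[...,2],0)
for b in [(195,225,312,345),(205,232,268,297),(225,262,395,428),(160,200,265,390)]:
    a,bb,c,d=b; Q=P[a:bb,c:d]; print(b); 
    print((hm[a:bb:2,c:d:2]*1000).astype(int)) if b[2]!=265 else 0
```

```text
mat ((0.4706694483757019, -0.05121435225009918), (0.1589851826429367, 0.26993849873542786), 1.5851281881332397) [[0.3869999945163727, 0.0820000022649765], [0.39500001072883606, -0.18799999356269836], [0.5540000200271606, -0.18400000035762787], [0.5460000038146973, 0.0860000029206276]]
shelf ((0.4865819215774536, 0.3016655445098877), (0.17771005630493164, 0.371721476316452), 9.753852844238281) [[0.36800000071525574, 0.4699999988079071], [0.4300000071525574, 0.10300000011920929], [0.6060000061988831, 0.1340000033378601], [0.5429999828338623, 0.5]]
foot ((0.5647881627082825, -0.28553685545921326), (0.15992861986160278, 0.17345121502876282), 89.73523712158203) [[0.4779999852180481, -0.36500000953674316], [0.6510000228881836, -0.3659999966621399], [0.6520000100135803, -0.20600000023841858], [0.4779999852180481, -0.20499999821186066]]
(195, 225, 312, 345)
[[ -4  -2  -2   0   1  -1   2   1  -1  -6  -4   0  -3  -4  -3  -2  -1]
 [ -4  -3   0  -4   0  -7  -6  -5  12   5  -2  -1   0  -1   1  -1  -1]
 [  3   0   4  10   2   4  86  98  92  87  86  -3   5   0   5  -4  -1]
 [  7   1   0   1  87  87
[... 2213 characters left out ...]
73 178 181 252 252 249  11   0   2   0]
 [  6   9   9   4   8  13 177 181 206 248 252 250 251   8   3  -4  -5]
 [ 15  17  17  12   7 115 180 183 213 246 244 256 250   8   2  -3  -3]
 [ 10   4  10   7 106 118 181 183 207 229 245 250   7  15   3  -2  -3]
 [ 13  12  13  65 104 122 174 179 179 204 203 189  10  20   1  -3   7]
 [ 16  12  10  12  95 115 166 173 179 188 183 174   3  17  -2  -3   5]
 [ 13  13  11  16  81 102 118 173 120  16  10 170  10  10   0   8   5]
 [  9   8  15  13  12  12  12 174 191  17  10 180 193  12  -4   1   7]
 [ 11   8  19  12  12   9  11 191 189   4   7   1   9   2   3   8   0]
 [  4   1   3  -6   8   2   4   0   2   1   0  -4   5   1   2   3  -5]]
(160, 200, 265, 390)
```

View pics/ct.png

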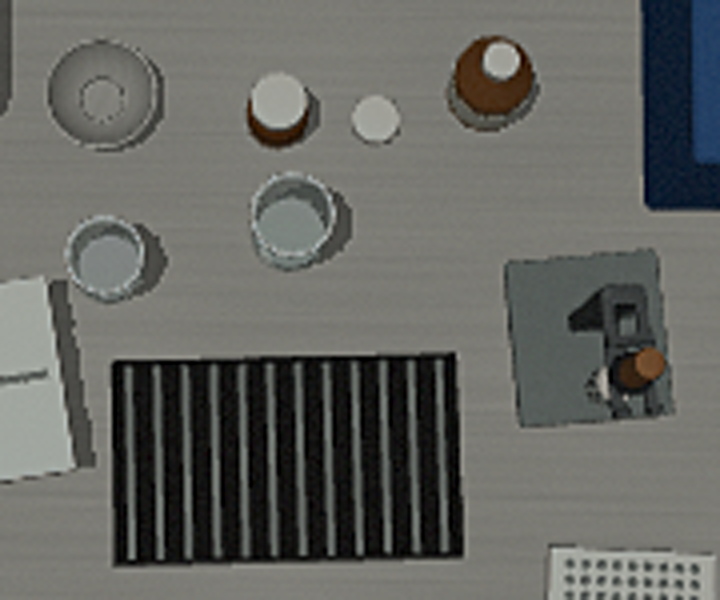

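View pics/cs.png

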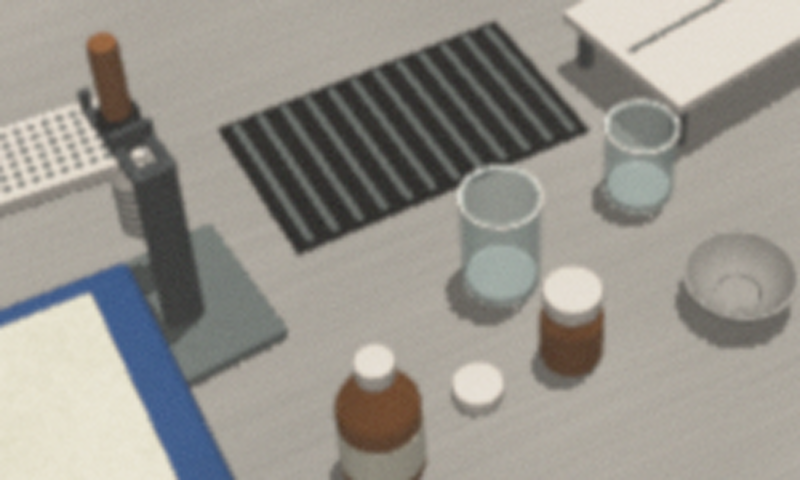

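Tall is absent. The mid beaker (rim about 92 mm) and the short one (about 74 mm) both stand upright on the table. The brush hangs on the hook, with its prongs pointing along about -x. Next I refine the positions.

```bash
cat > m.py <<'E'
from h import *
import sys
def circ(w):
    A=np.c_[2*w,np.ones(len(w))]; x=np.linalg.lstsq(A,(w**2).sum(1),rcond=None)[0]; return x[:2],np.sqrt(x[2]+x[0]**2+x[1]**2)
def rim(c,xy,H,base,rad):
    """rim circle near xy: depth points within 12 mm of the rim height, cast on the rim plane"""
    P=cloud(c); m=(c['depth']>0)&(abs(P[...,2]-H-base)<.012)&(np.hypot(P[...,0]-xy[0],P[...,1]-xy[1])<rad+.03)
    v,u=np.nonzero(m); w=np.array([ray(c,a,b,H+base)[:2] for a,b in zip(u,v)])
    if len(w)<8: return None
    for _ in range(4):
        o,q=circ(w); e=abs(np.hypot(*(w-o).T)-q); w=w[e<max(.004,1.8*np.median(e))]
    return o.round(4),round(q*2,4),len(w)
E
python3 - <<'E'
from m import *
t=dict(np.load('top0.npz'));s=dict(np.load('scene0.npz'))
f=t['frame'].astype(int); g=f.min(2)
for n,p,H,ro in [('mid',(329,207),.092,.031),('short',(282,216),.072,.029)]:
    xy=ray(t,*p,H)[:2]; print(n,xy.round(3),rim(t,xy,H,0,ro),rim(s,xy,H,0,ro))
# shelf
m=np.zeros((480,640),np.uint8); m[222:292,155:277]=(g[222:292,155:277]>150); m=cv2.morphologyEx(m,cv2.MORPH_CLOSE,np.ones((5,5)))
cn=max(cv2.findContours(m,0,2)[0],key=cv2.contourArea)[:,0]
w=np.array([ray(t,u,v,.06)[:2] for u,v in cn]).astype(np.float32); rr=cv2.minAreaRect(w); print('shelf',rr)
# grey line: dark pixels inside
m2=cv2.erode(m,np.ones((9,9)))&(g<np.median(g[m>0])-25).astype(np.uint8); v,u=np.nonzero(m2); w=np.array([ray(t,a,b,.06)[:2] for a,b in zip(u,v)]).astype(np.float32)
print('line',len(w),w.mean(0),cv2.fitLine(w,1,0,.01,.01).ravel()[:2], w[:,1].min(),w[:,1].max())
for q in [(505,262),(657,250),(673,412),(522,427)]: print('foot',ray(t,q[0]/4+255-.4,q[1]/4+155-.4,.012).round(4))
hs=cv2.cvtColor(t['frame'],cv2.COLOR_BGR2HSV)
P=cloud(t); m=(P[...,2]>.235)&(P[...,2]<.265)&(P[...,0]>.4)&(P[...,0]<.65)&(abs(P[...,1]+.28)<.1)&(t['depth']>0)
v,u=np.nonzero(m); print('handle',len(u),ray(t,u.mean(),v.mean(),.25).round(4))
P=cloud(s); m=(P[...,2]>.2)&(P[...,2]<.26)&(P[...,0]>.4)&(P[...,0]<.65)&(abs(P[...,1]+.28)<.1)&(s['depth']>0)
v,u=np.nonzero(m); k=v<v.min()+8; print('handle s',len(u),u.min(),u.max(),v.min(),ray(s,u[k].mean(),v.min()+4,.25).round(4))
for n,p,z in [('jar',(325,180),.075),('bottle',(380,170),.12),('wash',(479,281),.16),('cap',(349,185),.014),('bowl',(281,178),.03)]: print(n,ray(t,*p,z)[:2].round(3))
E
```

```text
mid [ 0.652 -0.056] (array([ 0.6478, -0.0525]), np.float64(0.0587), 105) (array([ 0.6548, -0.0541]), np.float64(0.0595), 180)
short [0.627 0.085] (array([0.6189, 0.0893]), np.float64(0.0557), 86) (array([0.6253, 0.0873]), np.float64(0.0565), 142)
shelf ((0.504027247428894, 0.283674418926239), (0.1479514092206955, 0.32752296328544617), 9.731878280639648)
line 206 [0.50456995 0.28349975] [ 0.16780686 -0.9858199 ] 0.13574816 0.430202
foot [ 0.6255 -0.221   0.012 ]
foot [ 0.6359 -0.3402  0.012 ]
foot [ 0.5088 -0.3509  0.012 ]
foot [ 0.4962 -0.2335  0.012 ]
handle 53 [ 0.5211 -0.288   0.25  ]
handle s 219 187 199 230 [ 0.5292 -0.2896  0.25  ]
jar [ 0.738 -0.044]
bottle [ 0.759 -0.206]
wash [ 0.431 -0.481]
cap [ 0.736 -0.121]
bowl [0.753 0.092]
```

```bash
python3 -m pendant '[[[0,0,0,0,0,-0.85,1],[0,0,0,0,0,-0.85,1],[0,0,0,0,0,-0.85,1],[0,0,0,0,0,-0.85,1],[0.685,0.985,0,0,0,0,1],[0.685,0.985,0,0,0,0,1],[0.685,0.985,0,0,0,0,1],[0.685,0.985,0,0,0,0,1]]]' 20
python3 -m pendant '[[[0.685,0.985,0,0,0,0,1],[0.685,0.985,0,0,0,0,1],[0.685,0.985,0,0,0,0,1],[0.685,0.985,0,0,0,0,1],[0.685,0.985,0,0,0,0,1],[0.685,0.985,0,0,0,0,1],[0.685,0.985,0,0,0,0,1],[0.685,0.985,0,0,0,0,1]]]'
```

```text
time_s: 0.9
tcp_pos: [0.2141, 0.5761, 0.2139]
eef_rot: [179.9, 0.0, -0.0]
contact_force: [-0.7, 0.2, 1.0]
gripper_width: 0.0876
gripper_force: 0.0
time_s: 1.7
tcp_pos: [0.3242, 0.4179, 0.2145]
eef_rot: [-180.0, -0.0, -0.0]
contact_force: [0.2, 0.2, -0.4]
gripper_width: 0.0878
gripper_force: 0.0
```

```bash
python3 -m pendant '[[[0.685,0.985,0,0,0,0,1],[0.685,0.985,0,0,0,0,1],[0.685,0.985,0,0,0,0,1],[0.685,0.985,0,0,0,0,1],[0.685,0.985,0,0,0,0,1],[0.685,0.985,0,0,0,0,1],[0.685,0.985,0,0,0,0,1],[0.685,0.985,0,0,0,0,1]]]'
python3 -m pendant '[[[0.685,0.985,0,0,0,0,1],[0.685,0.985,0,0,0,0,1],[0.685,0.985,0,0,0,0,1],[0.685,0.985,0,0,0,0,1],[0.685,0.985,0,0,0,0,1],[0.685,0.985,0,0,0,0,1],[0.685,0.985,0,0,0,0,1],[0.685,0.985,0,0,0,0,1]]]'
python3 -m pendant '[[[0.685,0.985,0,0,0,0,1],[0.685,0.985,0,0,0,0,1],[0.685,0.985,0,0,0,0,1],[0.685,0.985,0,0,0,0,1],[0.685,0.985,0,0,0,0,1],[0.685,0.985,0,0,0,0,1],[0.685,0.985,0,0,0,0,1],[0.685,0.985,0,0,0,0,1]]]'
python3 - <<'E'
from m import *
c=grab('wrist'); s,T=pose(); print(s['tcp_pos'],s['joints'].round(1)); cv2.imwrite('pics/w1.png',c['frame'])
print(rim(c,(.652,-.053),.092,0,.031))
t=grab('scene'); print(rim(t,(.652,-.053),.092,0,.031),rim(t,(.623,.088),.072,0,.029))
E
```

```text
time_s: 2.5
tcp_pos: [0.4334, 0.2601, 0.2146]
eef_rot: [-180.0, -0.0, -0.0]
contact_force: [0.2, -0.2, 0.4]
gripper_width: 0.0879
gripper_force: 0.0
time_s: 3.3
tcp_pos: [0.5426, 0.1024, 0.2145]
eef_rot: [-180.0, -0.0, -0.0]
contact_force: [0.7, 0.4, -0.2]
gripper_width: 0.0876
gripper_force: 0.0
time_s: 4.1
tcp_pos: [0.6519, -0.0552, 0.2144]
eef_rot: [-180.0, 0.0, -0.0]
contact_force: [0.6, 0.4, 0.6]
gripper_width: 0.0875
gripper_force: 0.0
[ 0.65338145 -0.05766775  0.21397706] [ 12.   18.8  -2.    0.1 -69.3  77.9]
(array([ 0.6496, -0.0518]), np.float64(0.0582), 1280)
(array([ 0.6549, -0.0539]), np.float64(0.0595), 179) (array([0.6252, 0.0874]), np.float64(0.0566), 140)
```

View pics/w1.png

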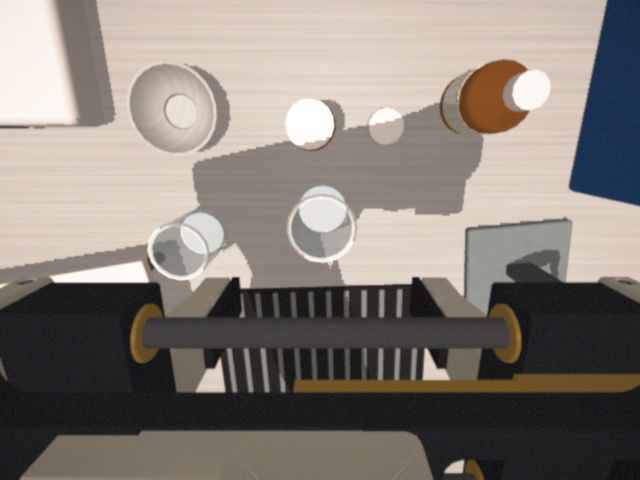

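The wrist view shows the mid rim at (321,229), centred between the fingers. The jar and cap are clear ahead of it. I'll descend and grip.

```bash
python3 -m pendant '[[[0,0,0.9,0,0,0,1],[0,0,0.9,0,0,0,1],[0,0,0.9,0,0,0,1],[0,0,0.9,0,0,0,1],[0,0,0.9,0,0,0,1],[0,0,0.9,0,0,0,1],[0,0,0.9,0,0,0,1],[0,0,0.9,0,0,0,1]]]'
python3 -m pendant '[[[0,0,0,0,0,0,1],[0,0,0,0,0,0,0],[0,0,0,0,0,0,-1],[0,0,0,0,0,0,-1],[0,0,0,0,0,0,-1],[0,0,0,0,0,0,-1],[0,0,0,0,0,0,-1],[0,0,0,0,0,0,-1]]]' 20
```

```text
time_s: 5.0
tcp_pos: [0.6513, -0.0537, 0.0699]
eef_rot: [-180.0, -0.0, -0.0]
contact_force: [-0.0, -0.7, 0.4]
gripper_width: 0.0877
gripper_force: 0.0
time_s: 5.8
tcp_pos: [0.6527, -0.0532, 0.0714]
eef_rot: [-180.0, -0.1, -0.0]
contact_force: [0.5, 2.8, 5.7]
gripper_width: 0.0617
gripper_force: 20.0
```

```bash
python3 -m pendant '[[[0,0,-1,0,0,0,-1],[0,0,-1,0,0,0,-1],[-0.91,0.285,0,0,0,0,-1],[-0.91,0.285,0,0,0,0,-1],[-0.91,0.285,0,0,0,0,-1],[-0.91,0.285,0,0,0,0,-1],[-0.91,0.285,0,0,0,0,-1],[-0.91,0.285,0,0,0,0,-1]]]'
python3 -m pendant '[[[-0.91,0.285,0,0,0,0,-1],[-0.91,0.285,0,0,0,0,-1],[-0.91,0.285,0,0,0,0,-1],[-0.91,0.285,0,0,0,0,-1],[0,0,0.7,0,0,0,-1],[0,0,0.7,0,0,0,-1],[0,0,0.25,0,0,0,-1],[0,0,0,0,0,0,-1]]]'
```

```text
time_s: 6.6
tcp_pos: [0.5413, -0.088, 0.11]
eef_rot: [180.0, 0.1, -0.0]
contact_force: [-0.1, -1.1, -1.3]
gripper_width: 0.0612
gripper_force: 20.0
time_s: 7.4
tcp_pos: [0.4701, -0.1103, 0.0775]
eef_rot: [180.0, 0.0, -0.0]
contact_force: [0.5, 0.3, -1.3]
gripper_width: 0.0619
gripper_force: 20.0
```

```bash
python3 -m pendant '[[[0,0,0,0,0,0,0.5],[0,0,0,0,0,0,1],[0,0,0,0,0,0,1],[0,0,-1,0,0,0,1],[0,0,-1,0,0,0,1],[0,0,-1,0,0,0,1],[0,0,-1,0,0,0,1],[0.77,-0.99,0,0,0,0,1]]]'
python3 -m pendant '[[[0.77,-0.99,0,0,0,0,1],[0.77,-0.99,0,0,0,0,1],[0.77,-0.99,0,0,0,0,1],[0.77,-0.99,0,0,0,0,1],[0.77,-0.99,0,0,0,0,1],[0.77,-0.99,0,0,0,0,1],[0.77,-0.99,0,0,0,0,1],[0.77,-0.99,0,0,0,0,1]]]'
python3 -m pendant '[[[0.77,-0.99,0,0,0,0,1],[0,0,0,0,0,0.94,1],[0,0,0,0,0,0.94,1],[0,0,0,0,0,0.94,1],[0,0,0,0,0,0.94,1],[0,0,0,0,0,0.94,1],[0,0,0,0,0,0.94,1],[0,0,0,0,0,0.94,1]]]'
python3 - <<'E'
from m import *
t=grab('scene'); print(rim(t,(.47,-.11),.092,.006,.031),rim(t,(.623,.088),.072,0,.029)); print(pose()[0]['tcp_pos'])
E
```

```text
time_s: 8.2
tcp_pos: [0.4859, -0.0914, 0.1605]
eef_rot: [-180.0, -0.3, -0.1]
contact_force: [2.1, 0.8, 0.3]
gripper_width: 0.0875
gripper_force: 0.0
time_s: 9.0
tcp_pos: [0.6093, 0.069, 0.1572]
eef_rot: [180.0, 0.0, -0.0]
contact_force: [1.3, 0.4, -0.0]
gripper_width: 0.0877
gripper_force: 0.0
time_s: 9.8
tcp_pos: [0.6241, 0.0879, 0.1572]
eef_rot: [180.0, 0.0, -26.5]
contact_force: [-0.0, 0.2, 0.1]
gripper_width: 0.0881
gripper_force: 0.0
(array([ 0.4732, -0.1113]), np.float64(0.0593), 141) (array([0.6253, 0.0875]), np.float64(0.0565), 139)
[0.62409379 0.08792404 0.15715398]
```

```bash
python3 -m pendant '[[[0,0,0.75,0,0,0,1],[0,0,0.75,0,0,0,1],[0,0,0.75,0,0,0,1],[0,0,0.75,0,0,0,1],[0,0,0.75,0,0,0,1],[0,0,0.75,0,0,0,1],[0,0,0.7,0,0,0,1],[0,0,0,0,0,0,1]]]'
python3 -m pendant '[[[0,0,0,0,0,0,0],[0,0,0,0,0,0,-1],[0,0,0,0,0,0,-1],[0,0,0,0,0,0,-1],[0,0,0,0,0,0,-1],[0,0,0,0,0,0,-1],[0,0,-1,0,0,0,-1],[0,0,-1,0,0,0,-1]]]' 20
python3 -m pendant '[[[0,0,0,0,0,-0.94,-1],[0,0,0,0,0,-0.94,-1],[0,0,0,0,0,-0.94,-1],[0,0,0,0,0,-0.94,-1],[0,0,0,0,0,-0.94,-1],[0,0,0,0,0,-0.94,-1],[0,0,0,0,0,-0.94,-1],[0,0,0,0,0,0,-1]]]'
```

```text
time_s: 10.65
tcp_pos: [0.6227, 0.0873, 0.0512]
eef_rot: [179.8, 0.2, -26.3]
contact_force: [0.0, -0.0, -0.2]
gripper_width: 0.0877
gripper_force: 0.0
time_s: 11.45
tcp_pos: [0.6231, 0.0872, 0.0931]
eef_rot: [179.9, 0.1, -26.4]
contact_force: [-0.4, -0.8, -0.8]
gripper_width: 0.0573
gripper_force: 20.0
time_s: 12.25
tcp_pos: [0.6236, 0.0874, 0.0932]
eef_rot: [180.0, 0.0, 0.0]
contact_force: [-0.1, 0.1, -0.4]
gripper_width: 0.0575
gripper_force: 20.0
```

```bash
python3 -m pendant '[[[-0.956,0.42,0,0,0,0,-1],[-0.956,0.42,0,0,0,0,-1],[-0.956,0.42,0,0,0,0,-1],[-0.956,0.42,0,0,0,0,-1],[-0.956,0.42,0,0,0,0,-1],[-0.956,0.42,0,0,0,0,-1],[-0.956,0.42,0,0,0,0,-1],[-0.956,0.42,0,0,0,0,-1]]]'
python3 -m pendant '[[[0,0,0,0,0,0,-1],[0,0,0.7,0,0,0,-1],[0,0,0.7,0,0,0,-1],[0,0,0.25,0,0,0,-1],[0,0,0,0,0,0,-1],[0,0,0,0,0,0,0.5],[0,0,0,0,0,0,1],[0,0,0,0,0,0,1]]]'
```

```text
time_s: 13.05
tcp_pos: [0.47, 0.02, 0.0934]
eef_rot: [-180.0, 0.0, -0.2]
contact_force: [-0.2, 0.8, -0.6]
gripper_width: 0.0574
gripper_force: 20.0
time_s: 13.85
tcp_pos: [0.4713, 0.0205, 0.0607]
eef_rot: [-180.0, -0.0, -0.0]
contact_force: [0.2, -0.4, 0.9]
gripper_width: 0.076
gripper_force: 0.0
```

```bash
python3 -m pendant '[[[0,0,-1,0,0,0,1],[0,0,-1,0,0,0,1],[0,0,-1,0,0,0,1],[0,0,-1,0,0,0,1],[0.163,0.966,-0.6,0,0,0,1],[0.163,0.966,-0.6,0,0,0,1],[0.163,0.966,-0.6,0,0,0,1],[0.163,0.966,-0.6,0,0,0,1]]]'
python3 -m pendant '[[[0.163,0.966,-0.6,0,0,0,1],[0.163,0.966,-0.6,0,0,0,1],[0.163,0.966,-0.6,0,0,0,1],[0.163,0.966,-0.6,0,0,0,1],[0.163,0.966,-0.6,0,0,0,1],[0.163,0.966,-0.6,0,0,0,1],[0.163,0.966,-0.6,0,0,0,1],[0.163,0.966,-0.6,0,0,0,1]]]'
python3 -m pendant '[[[0.163,0.966,-0.6,0,0,0,1],[0.163,0.966,-0.6,0,0,0,1],[0.163,0.966,-0.6,0,0,0,1],[0.163,0.966,-0.6,0,0,0,1],[0,0,0,0,0,0,1],[0,0,0,0,0,0,1],[0,0,0,0,0,0,1],[0,0,0,0,0,0,1]]]'
python3 - <<'E'
from m import *
c=grab('wrist'); print(pose()[0]['tcp_pos']); cv2.imwrite('pics/w2.png',c['frame'])
hs=cv2.cvtColor(c['frame'],cv2.COLOR_BGR2HSV); P=cloud(c)
m=(c['depth']>0)&(P[...,2]>.242)&(P[...,2]<.258)&(np.hypot(P[...,0]-.522,P[...,1]+.289)<.03); v,u=np.nonzero(m)
print(len(u), ray(c,(u.min()+u.max())/2,(v.min()+v.max())/2,.25) if len(u) else 0)
t=grab('scene'); print(rim(t,(.47,-.11),.092,.006,.031),rim(t,(.47,.02),.072,.006,.029)); cv2.imwrite('pics/s2.png',t['frame'])
E
```

```text
time_s: 14.65
tcp_pos: [0.4841, -0.0576, 0.1893]
eef_rot: [-180.0, -0.0, -0.0]
contact_force: [-0.6, 0.4, 0.2]
gripper_width: 0.0882
gripper_force: 0.0
time_s: 15.45
tcp_pos: [0.51, -0.2123, 0.2852]
eef_rot: [-180.0, -0.0, -0.0]
contact_force: [0.1, -0.1, 0.1]
gripper_width: 0.0877
gripper_force: 0.0
time_s: 16.25
tcp_pos: [0.5228, -0.288, 0.3321]
eef_rot: [-180.0, 0.0, 0.0]
contact_force: [-0.3, -0.1, -0.5]
gripper_width: 0.0877
gripper_force: 0.0
[ 0.52284895 -0.28807343  0.33224433]
593 [ 0.52365519 -0.28910443  0.25      ]
(array([ 0.4733, -0.1114]), np.float64(0.0599), 139) (array([0.4727, 0.0178]), np.float64(0.0562), 117)
```

View pics/w2.png

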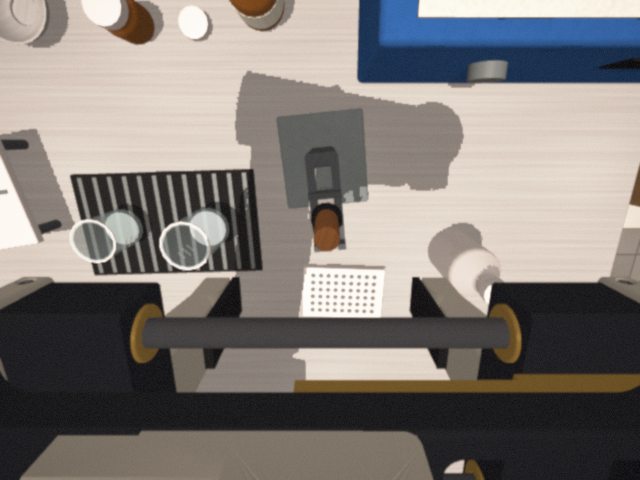

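The handle top at (325,232) is centred under the gripper, and both beakers stand on the mat. I'll descend and grip.

```bash
python3 -m pendant '[[[0,0,0.75,0,0,0,1],[0,0.05,0.75,0,0,0,1],[0,0,0.75,0,0,0,1],[0,0,0.75,0,0,0,1],[0,0,0.75,0,0,0,1],[0,0,0.75,0,0,0,1],[0,0,0.8,0,0,0,1],[0,0,0,0,0,0,1]]]'
python3 -m pendant '[[[0,0,0,0,0,0,0],[0,0,0,0,0,0,-1],[0,0,0,0,0,0,-1],[0,0,0,0,0,0,-1],[0,0,0,0,0,0,-1],[0,0,0,0,0,0,-1],[0,0,0,0,0,0,-1],[0,0,0,0,0,0,-1]]]' 35
```

```text
time_s: 17.15
tcp_pos: [0.5218, -0.2888, 0.2242]
eef_rot: [-179.9, 0.2, -0.0]
contact_force: [-0.1, -0.1, 0.3]
gripper_width: 0.0876
gripper_force: 0.0
time_s: 17.95
tcp_pos: [0.523, -0.2897, 0.2265]
eef_rot: [-180.0, -0.0, -0.0]
contact_force: [-1.0, -0.8, 0.5]
gripper_width: 0.029
gripper_force: 0.0
```

```bash
python3 -m pendant '[[[0,0,0,0,0,0,-1],[0,0,0,0,0,0,-1],[0,0,0,0,0,0,-1],[0,0,0,0,0,0,-1],[0,0,0,0,0,0,-1],[0,0,-0.4,0,0,0,-1],[0,0,-0.4,0,0,0,-1],[0,0,-0.4,0,0,0,-1]]]'
```

```text
time_s: 18.75
tcp_pos: [0.5232, -0.2898, 0.2515]
eef_rot: [180.0, -0.0, -0.0]
contact_force: [-0.6, -0.5, -0.7]
gripper_width: 0.0208
gripper_force: 35.0
```

```bash
python3 -m pendant '[[[-1,0.09,0,0,0,0,-1],[-1,0.09,0,0,0,0,-1],[-1,0.09,0,0,0,0,-1],[-1,0.09,0,0,0,0,-1],[-1,0.09,0,0,0,0,-1],[0,0,-1,0,0,0,-1],[0,0,-1,0,0,0,-1],[0,0,-1,0,0,0,-1]]]'
python3 -m pendant '[[[0.23,-0.935,0,0,0,0,-1],[0.23,-0.935,0,0,0,0,-1],[0.23,-0.935,0,0,0,0,-1],[0.23,-0.935,0,0,0,0,-1],[0.23,-0.935,0,0,0,0,-1],[0.23,-0.935,0,0,0,0,-1],[0.23,-0.935,0,0,0,0,-1],[0,0,0,0,0,0,-1]]]'
python3 - <<'E'
from m import *
for n in ['scene','top']:
    t=grab(n); print(rim(t,(.47,-.11),.092,.006,.031),rim(t,(.47,.02),.072,.006,.029)); cv2.imwrite(f'pics/{n}3.png',t['frame'])
    if n=='scene': cv2.imwrite('pics/s3.png',cv2.resize(t['frame'][120:320,130:397],(800,600)))
print(pose()[0]['tcp_pos'])
E
```

```text
time_s: 19.55
tcp_pos: [0.4228, -0.2988, 0.3122]
eef_rot: [180.0, -0.1, -0.0]
contact_force: [0.7, 0.3, -1.9]
gripper_width: 0.0206
gripper_force: 35.0
time_s: 20.35
tcp_pos: [0.4558, -0.1664, 0.3113]
eef_rot: [-180.0, -0.1, 0.1]
contact_force: [-0.9, -0.8, -1.1]
gripper_width: 0.0205
gripper_force: 35.0
(array([ 0.4732, -0.1112]), np.float64(0.0597), 138) (array([0.4728, 0.0183]), np.float64(0.0553), 121)
None None
[ 0.45538526 -0.16761973  0.311143  ]
```

View pics/s3.png

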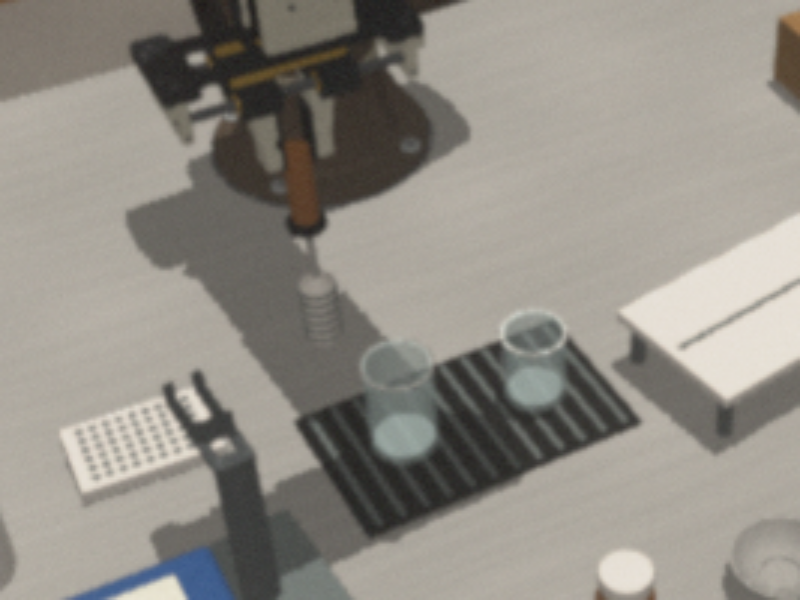

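```bash
python3 -m pendant '[[[0.26,-0.95,0,0,0,0,-1],[0.26,-0.95,0,0,0,0,-1],[0.26,-0.95,0,0,0,0,-1],[0,0,0,0,0,0,-1],[0,0,0.75,0,0,0,-1],[0,0,0.75,0,0,0,-1],[0,0,0.75,0,0,0,-1],[0,0,0.75,0,0,0,-1]]]'
python3 -m pendant '[[[0,0,0.75,0,0,0,-1],[0,0,0.75,0,0,0,-1],[0,0,0.75,0,0,0,-1],[0,0,0.75,0,0,0,-1],[0,0,0.1,0,0,0,-1],[0,0,0,0,0,0,-1],[0,0,0,0,0,0,-1],[0,0,0,0,0,0,-1]]]'
```

```text
time_s: 21.25
tcp_pos: [0.4707, -0.1118, 0.2502]
eef_rot: [180.0, -0.0, -0.1]
contact_force: [-0.2, 0.2, -0.6]
gripper_width: 0.0204
gripper_force: 35.0
time_s: 22.05
tcp_pos: [0.4714, -0.111, 0.1894]
eef_rot: [-180.0, -0.1, -0.0]
contact_force: [0.8, -1.1, -0.7]
gripper_width: 0.0206
gripper_force: 35.0
```

Run:
```python
from m import *
t=grab('scene'); cv2.imwrite('pics/s4.png',cv2.resize(t['frame'][150:310,200:413],(800,600))); s=pose()[0]; print(s['tcp_pos'],s['contact_force'],rim(t,(.47,-.11),.092,.006,.031),rim(t,(.47,.02),.072,.006,.029))
```

```text
[ 0.47129235 -0.11086709  0.18923423] [-0.38601928 -0.07569904 -0.43524241] (array([ 0.4737, -0.1118]), np.float64(0.0582), 136) (array([0.4727, 0.0179]), np.float64(0.0558), 119)
```

View pics/s4.png

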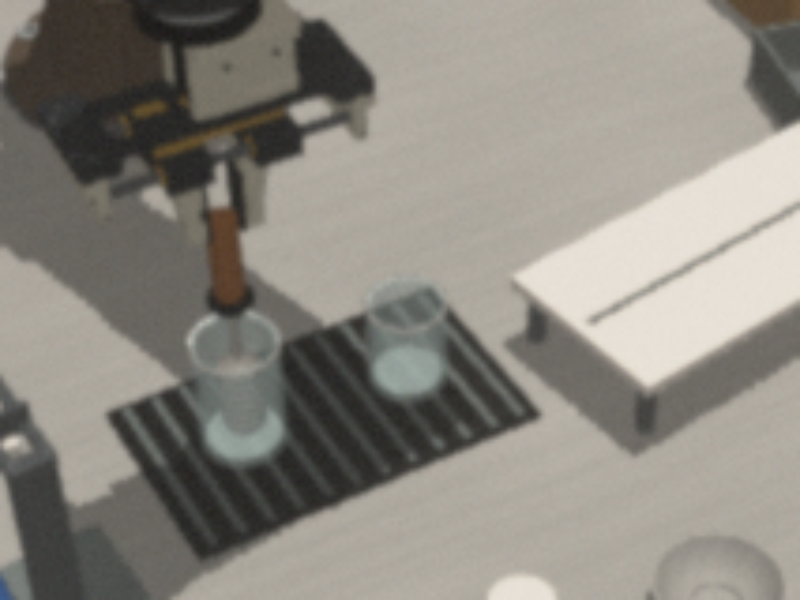

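The brush is deep in the mid beaker. I'll go 3 mm lower for margin, then do the strokes.

```bash
python3 -m pendant '[[[0,0,0.15,0,0,0,-1],[0,0,0,0,0,0,-1],[0,0,0,0,0,0,-1],[0,0,-0.85,0,0,0,-1],[0,0,-0.85,0,0,0,-1],[0,0,-0.85,0,0,0,-1],[0,0,-0.85,0,0,0,-1],[0,0,0,0,0,0,-1]]]'
python3 -m pendant '[[[0,0,0,0,0,0,-1],[0,0,0.85,0,0,0,-1],[0,0,0.85,0,0,0,-1],[0,0,0.85,0,0,0,-1],[0,0,0.85,0,0,0,-1],[0,0,0,0,0,0,-1],[0,0,0,0,0,0,-1],[0,0,0,0,0,0,-1]]]'
python3 -m pendant '[[[0,0,-1,0,0,0,-1],[0,0,-1,0,0,0,-1],[0,0,-1,0,0,0,-1],[0,0,-1,0,0,0,-1],[0,0,-1,0,0,0,-1],[0,0,-1,0,0,0,-1],[0,0,0,0,0,0,-1],[0,0,0,0,0,0,-1]]]'
python3 - <<'E'
from m import *
t=grab('scene'); s=pose()[0]; print(s['tcp_pos'],s['contact_force'],rim(t,(.47,-.11),.092,.006,.031),rim(t,(.47,.02),.072,.006,.029))
E
```

```text
time_s: 22.9
tcp_pos: [0.4722, -0.1108, 0.2558]
eef_rot: [180.0, -0.2, -0.0]
contact_force: [-0.6, 0.6, -0.3]
gripper_width: 0.0208
gripper_force: 35.0
time_s: 23.7
tcp_pos: [0.4712, -0.1108, 0.1859]
eef_rot: [180.0, -0.0, -0.0]
contact_force: [0.2, 0.6, -0.4]
gripper_width: 0.0209
gripper_force: 35.0
time_s: 24.5
tcp_pos: [0.471, -0.1106, 0.306]
eef_rot: [-180.0, -0.1, -0.0]
contact_force: [-0.5, 0.3, -1.3]
gripper_width: 0.0209
gripper_force: 35.0
[ 0.47060078 -0.11066044  0.30531366] [ 0.2428328   0.07928251 -1.5212338 ] (array([ 0.4735, -0.1116]), np.float64(0.0598), 140) (array([0.4732, 0.0178]), np.float64(0.056), 117)
```

```bash
python3 -m pendant '[[[0,-0.925,0,0,0,0,-1],[0,-0.925,0,0,0,0,-1],[0,-0.925,0,0,0,0,-1],[0,-0.925,0,0,0,0,-1],[0,-0.925,0,0,0,0,-1],[0,-0.925,0,0,0,0,-1],[0,-0.925,0,0,0,0,-1],[0,0,0,0,0,0,-1]]]'
python3 -m pendant '[[[0,0,0.75,0,0,0,-1],[0,0,0.75,0,0,0,-1],[0,0,0.75,0,0,0,-1],[0,0,0.75,0,0,0,-1],[0,0,0.75,0,0,0,-1],[0,0,0.75,0,0,0,-1],[0,0,0.75,0,0,0,-1],[0,0,0.75,0,0,0,-1]]]'
python3 -m pendant '[[[0,0,0,0,0,0,-1],[0,0,0,0,0,0,-1],[0,0,0,0,0,0,-1],[0,0,-0.9,0,0,0,-1],[0,0,-0.9,0,0,0,-1],[0,0,-0.9,0,0,0,-1],[0,0,0,0,0,0,-1],[0,0,0,0,0,0,-1]]]'
python3 -m pendant '[[[0,0,0.9,0,0,0,-1],[0,0,0.9,0,0,0,-1],[0,0,0.9,0,0,0,-1],[0,0,0,0,0,0,-1],[0,0,0,0,0,0,-1],[0,0,0,0,0,0,-1],[0,0,0,0,0,0,-1],[0,0,0,0,0,0,-1]]]'
python3 - <<'E'
from m import *
t=grab('scene'); cv2.imwrite('pics/s5.png',cv2.resize(t['frame'][150:310,200:413],(800,600))); s=pose()[0]; print(s['tcp_pos'],s['contact_force'],rim(t,(.47,-.11),.092,.006,.031),rim(t,(.47,.02),.072,.006,.029))
E
```

```text
time_s: 25.35
tcp_pos: [0.4706, 0.0201, 0.3045]
eef_rot: [180.0, 0.1, 0.1]
contact_force: [-0.6, -0.1, -1.4]
gripper_width: 0.0208
gripper_force: 35.0
time_s: 26.15
tcp_pos: [0.4704, 0.0181, 0.1843]
eef_rot: [180.0, 0.1, -0.0]
contact_force: [0.1, -0.0, -0.8]
gripper_width: 0.0209
gripper_force: 35.0
time_s: 26.95
tcp_pos: [0.4711, 0.0189, 0.24]
eef_rot: [-179.9, -0.1, -0.0]
contact_force: [0.1, -1.2, -1.2]
gripper_width: 0.0212
gripper_force: 35.0
time_s: 27.75
tcp_pos: [0.4713, 0.0189, 0.1861]
eef_rot: [-180.0, -0.1, -0.0]
contact_force: [0.1, 0.3, -1.1]
gripper_width: 0.0207
gripper_force: 35.0
[0.47118598 0.01883936 0.1859902 ] [-0.13434254 -0.17030811 -0.73216266] (array([ 0.4736, -0.1114]), np.float64(0.0601), 141) (array([0.4727, 0.0181]), np.float64(0.0547), 118)
```

View pics/s5.png

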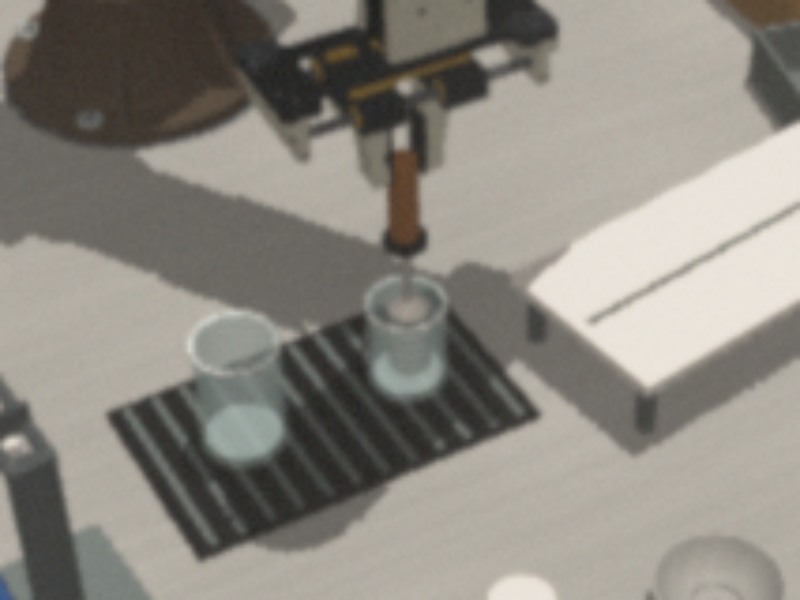

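Run:
```python
from m import *
t=grab('scene'); f=t['frame'].astype(int); o=t['c2w'][:3,3]
for v in range(206,224):
    p1=ray(t,307.8,v,.0); d=p1-o; k=np.dot(np.array([.472,.019])-o[:2],d[:2])/np.dot(d[:2],d[:2]); print(v,(o+k*d).round(4)[2],f[v,307],f[v,308])
```

```text
206 0.1643 [49 70 98] [54 72 99]
207 0.161 [48 69 94] [49 69 95]
208 0.1577 [48 69 93] [52 69 97]
209 0.1544 [50 71 94] [49 71 99]
210 0.1511 [48 69 95] [46 67 95]
211 0.1478 [48 68 95] [46 68 94]
212 0.1445 [46 67 94] [52 71 99]
213 0.1411 [50 70 95] [46 63 94]
214 0.1378 [45 63 83] [46 61 84]
215 0.1344 [44 51 60] [41 46 58]
216 0.131 [37 40 46] [43 44 46]
217 0.1276 [50 49 49] [50 52 53]
218 0.1242 [74 80 81] [72 73 77]
219 0.1208 [101 106 108] [ 99 101 106]
220 0.1174 [101 109 111] [105 110 114]
221 0.114 [ 97 103 106] [100 108 112]
222 0.1105 [ 97 103 106] [ 99 103 107]
223 0.1071 [103 108 109] [102 107 110]
```

The brush is inside the short beaker, and the collar height agrees with the tip being at the floor. I'll withdraw and return to the hook approach point.

```bash
python3 -m pendant '[[[0,0,-1,0,0,0,-1],[0,0,-1,0,0,0,-1],[0,0,-1,0,0,0,-1],[0,0,-1,0,0,0,-1],[0,0,-1,0,0,0,-1],[0,0,-1,0,0,0,-1],[-0.15,0.994,0,0,0,0,-1],[-0.15,0.994,0,0,0,0,-1]]]'
python3 -m pendant '[[[-0.15,0.994,0,0,0,0,-1],[-0.15,0.994,0,0,0,0,-1],[-0.15,0.994,0,0,0,0,-1],[-0.15,0.994,0,0,0,0,-1],[-0.15,0.994,0,0,0,0,-1],[-0.15,0.994,0,0,0,0,-1],[-0.15,0.994,0,0,0,0,-1],[-0.15,0.994,0,0,0,0,-1]]]'
python3 -m pendant '[[[-0.15,0.994,0,0,0,0,-1],[-0.15,0.994,0,0,0,0,-1],[-0.15,0.994,0,0,0,0,-1],[-0.15,0.994,0,0,0,0,-1],[-0.15,0.994,0,0,0,0,-1],[-0.15,0.994,0,0,0,0,-1],[0,0,0,0,0,0,-1],[0,0,0,0,0,0,-1]]]'
python3 -m pendant '[[[0,0,0.9,0,0,0,-1],[0,0,0.9,0,0,0,-1],[0,0,0.8,0,0,0,-1],[0,0,0,0,0,0,-1],[0,0,0,0,0,0,-1],[0,0,0,0,0,0,-1],[0,0,0,0,0,0,-1],[0,0,0,0,0,0,-1]]]'
python3 - <<'E'
from m import *
for i in range(4): print(pose()[0]['tcp_pos'].round(4)); t=grab('scene')
print(rim(t,(.47,-.11),.092,.006,.031),rim(t,(.47,.02),.072,.006,.029))
E
```

```text
time_s: 28.65
tcp_pos: [0.4651, -0.0211, 0.3062]
eef_rot: [-180.0, -0.1, 0.0]
contact_force: [-0.4, 0.1, -2.1]
gripper_width: 0.0211
gripper_force: 35.0
time_s: 29.45
tcp_pos: [0.4406, -0.1808, 0.3057]
eef_rot: [-180.0, -0.0, -0.0]
contact_force: [-0.2, -0.5, -0.4]
gripper_width: 0.0209
gripper_force: 35.0
time_s: 30.25
tcp_pos: [0.4226, -0.2995, 0.3053]
eef_rot: [-180.0, 0.0, -0.1]
contact_force: [0.2, 0.2, -1.9]
gripper_width: 0.0208
gripper_force: 35.0
time_s: 31.05
tcp_pos: [0.4231, -0.2994, 0.2541]
eef_rot: [180.0, -0.1, -0.0]
contact_force: [0.4, -0.5, -0.2]
gripper_width: 0.021
gripper_force: 35.0
[ 0.4231 -0.2994  0.2541]
[ 0.423  -0.2994  0.2539]
[ 0.4229 -0.2994  0.2538]
[ 0.4229 -0.2994  0.2537]
(array([ 0.4735, -0.1113]), np.float64(0.06), 135) (array([0.4731, 0.018 ]), np.float64(0.0559), 117)
```

```bash
python3 -m pendant '[[[0.625,-0.06,0,0,0,0,-1],[0.625,-0.06,0,0,0,0,-1],[0.625,-0.06,0,0,0,0,-1],[0.625,-0.06,0,0,0,0,-1],[0.625,-0.06,0,0,0,0,-1],[0.625,-0.06,0,0,0,0,-1],[0.625,-0.06,0,0,0,0,-1],[0.625,-0.06,0,0,0,0,-1]]]'
python3 -m pendant '[[[0,0,0,0,0,0,-1],[0,0,0.3,0,0,0,-1],[0,0,0.3,0,0,0,-1],[0,0,0.3,0,0,0,-1],[0,0,0.3,0,0,0,-1],[0,0,0.1,0,0,0,-1],[0,0,0,0,0,0,-1],[0,0,0,0,0,0,-1]]]'
```

```text
time_s: 32.05
tcp_pos: [0.5239, -0.2897, 0.2533]
eef_rot: [-180.0, 0.0, -0.0]
contact_force: [-0.1, 0.5, -0.5]
gripper_width: 0.0206
gripper_force: 35.0
time_s: 32.85
tcp_pos: [0.5229, -0.2899, 0.2277]
eef_rot: [180.0, -0.0, -0.0]
contact_force: [-0.0, 0.4, -2.0]
gripper_width: 0.0211
gripper_force: 35.0
```

```bash
python3 -m pendant '[[[0,0,0.1,0,0,0,-1],[0,0,0,0,0,0,-1],[0,0,0,0,0,0,-0.4],[0,0,0,0,0,0,0],[0,0,0,0,0,0,0.5],[0,0,0,0,0,0,1],[0,0,0,0,0,0,1],[0,0,0,0,0,0,1]]]'
python3 -m pendant '[[[0,0,0,0,0,0,1],[0,0,0,0,0,0,1],[0,0,-0.8,0,0,0,1],[0,0,-1,0,0,0,1],[0,0,-1,0,0,0,1],[0,0,-1,0,0,0,1],[0,0,-1,0,0,0,1],[0,0,0,0,0,0,1]]]'
python3 - <<'E'
from m import *
c=grab('wrist'); print(pose()[0]['tcp_pos']); P=cloud(c)
m=(c['depth']>0)&(P[...,2]>.242)&(P[...,2]<.258)&(np.hypot(P[...,0]-.522,P[...,1]+.289)<.03); v,u=np.nonzero(m)
print(len(u), ray(c,(u.min()+u.max())/2,(v.min()+v.max())/2,.25) if len(u) else 0, np.median(P[m][:,2]))
t=grab('scene'); print(rim(t,(.47,-.11),.092,.006,.031),rim(t,(.47,.02),.072,.006,.029)); cv2.imwrite('pics/s6.png',cv2.resize(t['frame'][200:340,130:350],(800,509)))
E
```

```text
time_s: 33.65
tcp_pos: [0.5228, -0.2898, 0.2255]
eef_rot: [180.0, -0.0, -0.0]
contact_force: [-0.3, 0.2, -0.2]
gripper_width: 0.0607
gripper_force: 0.0
time_s: 34.45
tcp_pos: [0.5239, -0.2904, 0.3247]
eef_rot: [179.9, -0.3, -0.0]
contact_force: [0.8, -0.4, 1.0]
gripper_width: 0.0878
gripper_force: 0.0
[ 0.52339978 -0.28998396  0.32291032]
621 [ 0.52384035 -0.28972818  0.25      ] 0.2504059886000872
(array([ 0.4733, -0.1115]), np.float64(0.0597), 141) (array([0.4728, 0.018 ]), np.float64(0.0559), 119)
```

View pics/s6.png

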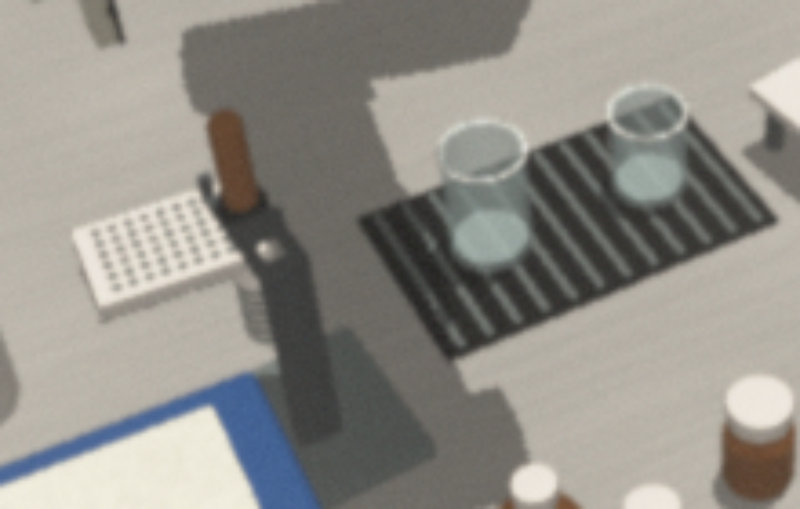

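The brush is hung, with its handle top at 0.250. Next I move over the short beaker and turn the gripper square to the shelf line.

```bash
python3 -m pendant '[[[-0.165,-0.965,0,0,0,0,1],[-0.165,-0.965,0,0,0,0,1],[-0.165,-0.965,0,0,0,0,1],[-0.165,-0.965,0,0,0,0,1],[-0.165,-0.965,0,0,0,0,1],[-0.165,-0.965,0,0,0,0,1],[-0.165,-0.965,0,0,0,0,1],[-0.165,-0.965,0,0,0,0,1]]]'
python3 -m pendant '[[[-0.165,-0.965,0,0,0,0,1],[-0.165,-0.965,0,0,0,0,1],[-0.165,-0.965,0,0,0,0,1],[-0.165,-0.965,0,0,0,0,1],[-0.165,-0.965,0,0,0,0,1],[-0.165,-0.965,0,0,0,0,1],[-0.165,-0.965,0,0,0,0,1],[-0.165,-0.965,0,0,0,0,1]]]'
python3 -m pendant '[[[0,0,0.3,0,0,0.956,1],[0,0,0.3,0,0,0.956,1],[0,0,0.3,0,0,0.956,1],[0,0,0.3,0,0,0.956,1],[0,0,0.3,0,0,0.956,1],[0,0,0.3,0,0,0.956,1],[0,0,0.3,0,0,0.956,1],[0,0,0.3,0,0,0.956,1]]]'
python3 -m pendant '[[[0,0,0.3,0,0,0.956,1],[0,0,0.3,0,0,0.956,1],[0,0,0.3,0,0,0.956,1],[0,0,0.3,0,0,0.956,1],[0,0,0.3,0,0,0.956,1],[0,0,0.3,0,0,0.956,1],[0,0,0.3,0,0,0.956,1],[0,0,0.3,0,0,0.956,1]]]'
python3 -m pendant '[[[0,0,0.3,0,0,0.956,1],[0,0,0.3,0,0,0.956,1],[0,0,0.3,0,0,0.956,1],[0,0,0.3,0,0,0.956,1],[0,0,0.3,0,0,0.956,1],[0,0,0,0,0,0,1],[0,0,0,0,0,0,1],[0,0,0,0,0,0,1]]]'
python3 - <<'E'
from m import *
t=grab('scene'); print(pose()[0]['tcp_pos'],rim(t,(.47,-.11),.092,.006,.031),rim(t,(.47,.02),.072,.006,.029))
E
```

```text
time_s: 35.35
tcp_pos: [0.4958, -0.1345, 0.3203]
eef_rot: [-180.0, 0.1, -0.0]
contact_force: [0.1, 0.2, 0.7]
gripper_width: 0.0877
gripper_force: 0.0
time_s: 36.15
tcp_pos: [0.4694, 0.0197, 0.3204]
eef_rot: [180.0, 0.1, -0.0]
contact_force: [0.6, -0.3, 0.4]
gripper_width: 0.0879
gripper_force: 0.0
time_s: 36.95
tcp_pos: [0.4695, 0.0189, 0.2721]
eef_rot: [179.9, 0.1, -30.8]
contact_force: [-1.0, 0.2, 0.2]
gripper_width: 0.0875
gripper_force: 0.0
time_s: 37.75
tcp_pos: [0.4694, 0.0188, 0.2242]
eef_rot: [179.9, 0.0, -61.4]
contact_force: [-1.0, -0.5, 0.1]
gripper_width: 0.0877
gripper_force: 0.0
time_s: 38.55
tcp_pos: [0.4701, 0.019, 0.1955]
eef_rot: [180.0, -0.0, -80.2]
contact_force: [0.1, -0.2, -0.1]
gripper_width: 0.0875
gripper_force: 0.0
[0.47020624 0.01907084 0.19561483] (array([ 0.4732, -0.1112]), np.float64(0.0594), 143) (array([0.4732, 0.0179]), np.float64(0.0563), 119)
```

```bash
python3 -m pendant '[[[0,0,0.97,0,0,0,1],[0,0,0.97,0,0,0,1],[0,0,0.97,0,0,0,1],[0,0,0.97,0,0,0,1],[0,0,0.97,0,0,0,1],[0,0,0.97,0,0,0,1],[0,0,0.97,0,0,0,1],[0,0,0,0,0,0,1]]]'
python3 -m pendant '[[[0,0,0,0,0,0,0],[0,0,0,0,0,0,-1],[0,0,0,0,0,0,-1],[0,0,0,0,0,0,-1],[0,0,0,0,0,0,-1],[0,0,0,0,0,0,-1],[0,0,0,0,0,0,-1],[0,0,0,0,0,0,-1]]]' 20
python3 -m pendant '[[[0,0,-0.9,0,0,0,-1],[0,0,-0.9,0,0,0,-1],[0,0,-0.9,0,0,0,-1],[0,0,-0.9,0,0,0,-1],[0,0,-0.9,0,0,0,-1],[0,0,0,0,0,0,-1],[0,0,0,0,0,0,-1],[0,0,0,0,0,0,-1]]]'
```

```text
time_s: 39.4
tcp_pos: [0.4686, 0.0184, 0.0578]
eef_rot: [179.8, -0.0, -80.3]
contact_force: [-1.1, 0.2, -0.4]
gripper_width: 0.0874
gripper_force: 0.0
time_s: 40.2
tcp_pos: [0.4702, 0.019, 0.0602]
eef_rot: [-180.0, -0.0, -80.3]
contact_force: [-3.0, -0.6, 6.8]
gripper_width: 0.0571
gripper_force: 20.1
time_s: 41.0
tcp_pos: [0.4695, 0.0189, 0.1487]
eef_rot: [179.9, -0.0, -80.3]
contact_force: [-0.8, 0.3, -1.0]
gripper_width: 0.0574
gripper_force: 20.0
```

```bash
python3 -m pendant '[[[-0.921,-0.247,0,0,0,0,-1],[-0.921,-0.247,0,0,0,0,-1],[-0.921,-0.247,0,0,0,0,-1],[-0.921,-0.247,0,0,0,0,-1],[-0.921,-0.247,0,0,0,0,-1],[-0.921,-0.247,0,0,0,0,-1],[-0.921,-0.247,0,0,0,0,-1],[-0.921,-0.247,0,0,0,0,-1]]]'
python3 -m pendant '[[[-0.921,-0.247,0,0,0,0,-1],[-0.921,-0.247,0,0,0,0,-1],[-0.921,-0.247,0,0,0,0,-1],[-0.921,-0.247,0,0,0,0,-1],[-0.921,-0.247,0,0,0,0,-1],[-0.921,-0.247,0,0,0,0,-1],[-0.921,-0.247,0,0,0,0,-1],[-0.921,-0.247,0,0,0,0,-1]]]'
python3 -m pendant '[[[0,0,0,0,0,0,-1],[0,0,0.7,0,0,0,-1],[0,0,0.7,0,0,0,-1],[0,0,0.3,0,0,0,-1],[0,0,0,0,0,0,-1],[0,0,0,0,0,0,-1],[0,0,0,0,0,0,-1],[0,0,0,0,0,0,-1]]]'
```

```text
time_s: 41.8
tcp_pos: [0.4841, 0.1719, 0.1489]
eef_rot: [179.9, -0.0, -80.3]
contact_force: [-0.1, 0.4, -0.6]
gripper_width: 0.0572
gripper_force: 20.0
time_s: 42.6
tcp_pos: [0.4986, 0.3244, 0.1496]
eef_rot: [180.0, -0.0, -80.3]
contact_force: [-0.0, 0.3, -1.3]
gripper_width: 0.0574
gripper_force: 20.0
time_s: 43.4
tcp_pos: [0.4988, 0.323, 0.1161]
eef_rot: [-180.0, 0.0, -80.3]
contact_force: [-0.1, 0.2, -0.3]
gripper_width: 0.0575
gripper_force: 20.0
```

```bash
python3 -m pendant '[[[0,0,0.08,0,0,0,-1],[0,0,0,0,0,0,-1],[0,0,0,0,0,0,0.5],[0,0,0,0,0,0,1],[0,0,0,0,0,0,1],[0,0,0,0,0,0,1],[0,0,-1,0,0,0,1],[0,0,-1,0,0,0,1]]]'
python3 -m pendant '[[[0,0,-1,0,0,0,1],[0,0,-1,0,0,0,1],[0.881,0.211,0,0,0,0,1],[0.881,0.211,0,0,0,0,1],[0.881,0.211,0,0,0,0,1],[0.881,0.211,0,0,0,0,1],[0.881,0.211,0,0,0,0,1],[0.881,0.211,0,0,0,0,1]]]'
python3 -m pendant '[[[0.881,0.211,0,0,0,0,1],[0.881,0.211,0,0,0,0,1],[0.881,0.211,0,0,0,0,1],[0.881,0.211,0,0,0,0,1],[0.881,0.211,0,0,0,0,1],[0.881,0.211,0,0,0,0,1],[0.881,0.211,0,0,0,0,1],[0.881,0.211,0,0,0,0,1]]]'
python3 -m pendant '[[[0.881,0.211,0,0,0,0,1],[0.881,0.211,0,0,0,0,1],[0.881,0.211,0,0,0,0,1],[0.881,0.211,0,0,0,0,1],[0.881,0.211,0,0,0,0,1],[0.881,0.211,0,0,0,0,1],[0.881,0.211,0,0,0,0,1],[0.881,0.211,0,0,0,0,1]]]'
python3 -m pendant '[[[0.881,0.211,0,0,0,0,1],[0.881,0.211,0,0,0,0,1],[0,0,0,0,0,0,1],[0,0,0,0,0,0,1],[0,0,0,0,0,0,1],[0,0,0,0,0,0,1],[0,0,0,0,0,0,1],[0,0,0,0,0,0,1]]]'
python3 - <<'E'
from m import *
t=grab('scene'); print(pose()[0]['tcp_pos'],rim(t,(.47,-.11),.092,.006,.031),rim(t,(.4985,.323),.072,.06,.029))
cv2.imwrite('pics/s7.png',t['frame'])
E
```

```text
time_s: 44.2
tcp_pos: [0.4982, 0.3225, 0.1539]
eef_rot: [179.9, -0.1, -80.3]
contact_force: [0.9, 0.4, 0.2]
gripper_width: 0.0877
gripper_force: 0.0
time_s: 45.0
tcp_pos: [0.4911, 0.2125, 0.1938]
eef_rot: [180.0, -0.0, -80.4]
contact_force: [0.2, 0.4, 1.2]
gripper_width: 0.0874
gripper_force: 0.0
time_s: 45.8
tcp_pos: [0.4815, 0.0683, 0.1941]
eef_rot: [-180.0, 0.0, -80.3]
contact_force: [-0.3, -0.3, 0.0]
gripper_width: 0.0873
gripper_force: 0.0
time_s: 46.6
tcp_pos: [0.4718, -0.0763, 0.1941]
eef_rot: [-180.0, -0.0, -80.3]
contact_force: [-0.4, 0.3, -0.1]
gripper_width: 0.0874
gripper_force: 0.0
time_s: 47.4
tcp_pos: [0.4698, -0.1107, 0.1941]
eef_rot: [-180.0, -0.0, -80.3]
contact_force: [0.5, -0.2, -0.1]
gripper_width: 0.0876
gripper_force: 0.0
[ 0.46981913 -0.11071118  0.1940714 ] (array([ 0.4734, -0.1114]), np.float64(0.0599), 136) (array([0.5042, 0.2886]), np.float64(0.056), 103)
```

View pics/s7.png

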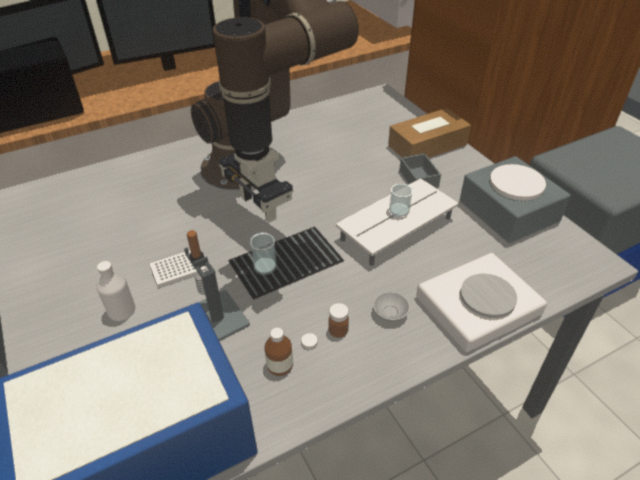

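The scene shows the short beaker on the shelf at (400,200). It was knocked about 35 mm along the line but is still upright and on the line, at shelf y of about +5 mm. I'll place the mid beaker about 83 mm away from it, at shelf y = -0.078.

```bash
python3 -m pendant '[[[0,0,0.975,0,0,0,1],[0,0,0.975,0,0,0,1],[0,0,0.975,0,0,0,1],[0,0,0.975,0,0,0,1],[0,0,0.975,0,0,0,1],[0,0,0.975,0,0,0,1],[0,0,0,0,0,0,1],[0,0,0,0,0,0,0]]]'
python3 -m pendant '[[[0,0,0,0,0,0,-1],[0,0,0,0,0,0,-1],[0,0,0,0,0,0,-1],[0,0,0,0,0,0,-1],[0,0,0,0,0,0,-1],[0,0,0,0,0,0,-1],[0,0,0,0,0,0,-1],[0,0,0,0,0,0,-1]]]' 20
python3 -m pendant '[[[0,0,-0.9,0,0,0,-1],[0,0,-0.9,0,0,0,-1],[0,0,-0.9,0,0,0,-1],[0,0,-0.9,0,0,0,-1],[0,0,-0.9,0,0,0,-1],[0,0,0,0,0,0,-1],[0,0,0,0,0,0,-1],[0,0,0,0,0,0,-1]]]'
python3 - <<'E'
from m import *
t=grab('scene'); print(pose()[0]['tcp_pos'],rim(t,(.504,.2886),.072,.06,.029))
E
```

```text
time_s: 48.25
tcp_pos: [0.4699, -0.111, 0.0773]
eef_rot: [180.0, -0.0, -80.3]
contact_force: [0.5, 0.7, 1.4]
gripper_width: 0.0844
gripper_force: 0.0
time_s: 49.05
tcp_pos: [0.47, -0.1112, 0.0778]
eef_rot: [-180.0, -0.0, -80.3]
contact_force: [-2.3, -0.1, 6.8]
gripper_width: 0.0615
gripper_force: 20.0
time_s: 49.85
tcp_pos: [0.4691, -0.111, 0.1661]
eef_rot: [179.9, 0.0, -80.3]
contact_force: [0.0, -0.2, -0.7]
gripper_width: 0.0612
gripper_force: 20.0
[ 0.4690447  -0.11103034  0.16602307] (array([0.5045, 0.2884]), np.float64(0.0553), 109)
```

```bash
python3 -m pendant '[[[-0.952,-0.314,0,0,0,0,-1],[-0.952,-0.314,0,0,0,0,-1],[-0.952,-0.314,0,0,0,0,-1],[-0.952,-0.314,0,0,0,0,-1],[-0.952,-0.314,0,0,0,0,-1],[-0.952,-0.314,0,0,0,0,-1],[-0.952,-0.314,0,0,0,0,-1],[-0.952,-0.314,0,0,0,0,-1]]]'
python3 -m pendant '[[[-0.952,-0.314,0,0,0,0,-1],[-0.952,-0.314,0,0,0,0,-1],[-0.952,-0.314,0,0,0,0,-1],[-0.952,-0.314,0,0,0,0,-1],[-0.952,-0.314,0,0,0,0,-1],[-0.952,-0.314,0,0,0,0,-1],[-0.952,-0.314,0,0,0,0,-1],[-0.952,-0.314,0,0,0,0,-1]]]'
python3 -m pendant '[[[0,0,0,0,0,0,-1],[0,0,0.7,0,0,0,-1],[0,0,0.7,0,0,0,-1],[0,0,0.35,0,0,0,-1],[0,0,0,0,0,0,-1],[0,0,0,0,0,0,-1],[0,0,0,0,0,0,-1],[0,0,0,0,0,0,-1]]]'
```

```text
time_s: 50.7
tcp_pos: [0.4933, 0.0482, 0.1661]
eef_rot: [179.9, -0.0, -80.3]
contact_force: [0.4, -0.0, -0.6]
gripper_width: 0.0618
gripper_force: 20.0
time_s: 51.5
tcp_pos: [0.5178, 0.2077, 0.1669]
eef_rot: [180.0, -0.0, -80.3]
contact_force: [0.4, -0.2, -1.1]
gripper_width: 0.0618
gripper_force: 20.0
time_s: 52.3
tcp_pos: [0.5177, 0.2062, 0.1323]
eef_rot: [-180.0, 0.0, -80.3]
contact_force: [-0.1, 0.0, -1.3]
gripper_width: 0.062
gripper_force: 20.0
```

```bash
python3 -m pendant '[[[0,0,0.04,0,0,0,-1],[0,0,0,0,0,0,-1],[0,0,0,0,0,0,0.5],[0,0,0,0,0,0,1],[0,0,0,0,0,0,1],[0,0,0,0,0,0,1],[0,0,-1,0,0,0,1],[0,0,-1,0,0,0,1]]]'
python3 -m pendant '[[[0,0,-1,0,0,0,1],[0,0,-1,0,0,0,1],[0,0,-1,0,0,0,1],[0,0,-1,0,0,0,1],[0,0,-1,0,0,0,1],[0,0,-1,0,0,0,1],[0,0,0,0,0,0,1],[0,0,0,0,0,0,1]]]'
python3 - <<'E'
from m import *
t=grab('scene'); print(pose()[0]['tcp_pos'],rim(t,(.5177,.206),.092,.06,.031),rim(t,(.504,.2886),.072,.06,.029))
cv2.imwrite('pics/s8.png',t['frame'])
E
```

```text
time_s: 53.1
tcp_pos: [0.5173, 0.2059, 0.1713]
eef_rot: [179.9, -0.0, -80.3]
contact_force: [0.0, -0.1, 0.2]
gripper_width: 0.0876
gripper_force: 0.0
time_s: 53.9
tcp_pos: [0.5176, 0.2063, 0.2914]
eef_rot: [-180.0, 0.0, -80.3]
contact_force: [0.2, 0.6, -0.3]
gripper_width: 0.0876
gripper_force: 0.0
[0.51731296 0.20605203 0.29075764] (array([0.5211, 0.2037]), np.float64(0.06), 129) (array([0.5015, 0.2759]), np.float64(0.0716), 97)
```

View pics/s8.png

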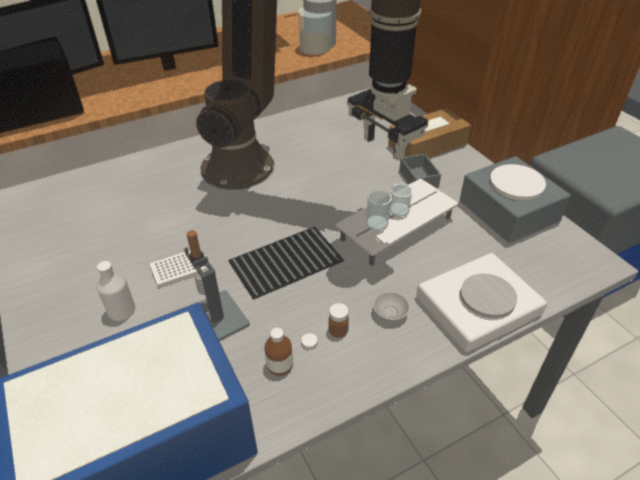

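Both beakers stand upright side by side on the grey line, at (378,211) and (400,200). The short beaker's rim fit in that last reading is distorted because the mid beaker now overlaps it in view; its pixel position is unchanged. The brush hangs on its hook, so I'm handing in.

```bash
python3 -c "
from plant import r
print(r.close_job())"
```

```text
the job is handed in; nothing more can be done
None
```

The job is handed in, though no verdict came back: both beakers that were there (mid, then short; the tall one was absent) were brushed on the mat and now stand on the shelf's grey line about 83 mm apart centre to centre, and the brush is back on its hook.

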